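# Set the coffee grinder by clicks and flip its sign to ready

## Task

Set the coffee grinder for the next brew: turn the dial on its deck clockwise (seen from above) until it is fully closed at its stop, then open it anticlockwise exactly four clicks and let go of it. Only then spin the two-sided sign on its post half a turn, so that its cup face looks to the front of its stand in place of the bean face, square with the stand. Leave the things around them where they stand.

Things in the scene. Friction and masses are not known exactly. Their poses are not given: they have to be found in the camera images.
- dial_grip (a point): Middle of the dial's grip bar, on its upright axis, 122 mm above the worktop. A grey disc 72 mm wide (top at 97 mm) carries an upright steel bar 66 mm long, 18 mm thick, from 97 to 141 mm high: grip it across its thickness. Axes turn with the dial: -x along the bar to its pointer nose, y across the bar, z up.
- dial (a joint): Dial angle, rad: 0 = closed, at its stop (pointer at the long white mark); grows as it opens, anticlockwise from above. A spring catch makes a click stop every 0.349 (20 degrees; up to about 0.17 N m between stops); let go, it snaps to the nearer stop. Starts in a stop, 1 to 4 clicks open; hard stops at 0 and 8 clicks. At 2 clicks the pointer looks straight to the grinder's front.
- grinder: Coffee grinder, a low black box 200 x 116 mm, deck 85 mm high, fixed. Origin on the worktop under the dial's axis, 55 mm from its front end (with drawer front), which looks roughly to the robot: -x to the front, z up. A round clear bean hopper (74 mm wide, top at 151 mm) stands 106 mm behind the dial's axis.
- sign_grip (a point): Point on the sign's upright pivot axis, 14 mm below its top edge, 126 mm above the worktop. The sign is a light wooden board 112 mm wide, 8 mm thick, from 44 to 142 mm high, with a plain rail 14 mm thick and 28 mm high along its top: grip across the rail. Axes turn with it: -x out of the bean face, +x out of the cup face, y along the board, z up.
- sign (a joint): Angle of the sign, rad: 0 = bean face (raised oval split by an upright groove) square to the front of the stand; +3.14 or -3.14 = cup face (raised cup with handle and saucer) square to the front. Grows anticlockwise from above; turns either way, hard stops at -3.8 and 3.8. Light friction (0.03 N m) keeps it where it is left. Starts within 0.3 of 0.
- stand: The sign's fixed wooden foot, a slab 80 x 100 x 14 mm with a post; origin at the centre of its underside, -x to its front (the 100 mm side that looks roughly to the robot), z up.
- green_pepper: Bystander: a green bell pepper, 68 x 67 x 74 mm, standing loose between grinder and sign; origin at the centre of its underside.
- shaker: Bystander: a salt shaker, 44 mm wide, 90 mm high, loose, behind the pepper; origin at the centre of its underside.
- tin_1: Bystander: a food tin, 75 mm wide, 58 mm high, loose, at the right; origin at the centre of its underside.

How it is judged:
On the way, in this order (a step that is already met when the one before it is completed fails the run):
1. the dial is fully closed, at its stop (within 0.1 rad) (value of joint dial below 0.1 rad), for 0.2 s.
2. the dial stands four clicks open (1.396 rad within 0.12) and is let go (value of joint dial between 1.27626 and 1.51626 rad and contact force between the fingers and dial below 0.3 N), for 0.3 s.
3. the sign shows its cup face to the front of its stand (within 0.26 rad of half a turn) ((value of joint sign between 2.8816 and 3.4016 rad or value of joint sign between -3.4016 and -2.8816 rad)), for 0.2 s.
At the end, for the whole second after the job is handed in: The dial rests four clicks open (1.396 rad within 0.12), the sign rests with its cup face to the front of its stand, square within 0.26 rad (15 degrees), and both are let go (all of step 2 and (value of joint sign between 2.8816 and 3.4016 rad or value of joint sign between -3.4016 and -2.8816 rad) and contact force between the fingers and sign below 0.3 N and velocity of joint sign between -0.05 and 0.05 rad/s); the robot touches nothing.
It fails at once if a bystander (pepper, shaker, or tin) is moved more than 30 mm (distance of any of green_pepper, shaker, tin_1 from where it was at the start of the episode above 0.03 m).
It also fails if it takes over 70 s, if anything falls off the work surface, if the arm or the gripper's body presses on something with over 40 N, if the wrist force passes 120 N, or if a joint passes its speed limit or range.

## Robot

A 6-joint arm with a two-finger parallel gripper is mounted at the origin on a cart in front of the work surface, level with it; the furniture and walls round the work are solid. World frame = base frame: x ahead of the robot, y to its left, z up, the work surface at z = 0. Lengths are in m, angles in rad, forces in N, time in s.
With the tool pointing down it reaches from about 0.3 to 0.875 m from the base axis. Payload 6.4 kg.
Tool frame: the origin (TCP) lies midway between the tips of the shut fingers; the grasp point (between the pads) lies 19 mm behind it; z points along the fingers, y is the direction in which the jaws open and shut (so a half turn about z gives the same grasp; the last joint's range is limited). The gripper opens to 85 mm and grips with 20 to 120 N. Pads are 22 mm wide; open, the fingers measure 114 mm over their backs; the gripper's body (76 mm by 85 mm) begins 54 mm behind the grasp point. The pads swing forward as they close: fully open they stand 13 mm farther back than shut.
Start: joints at [-1.422, 0.181, 1.607, -0, 1.354, -0.206], TCP at [0.2, -0.539, 0.231] pointing down, gripper open.
Joint ranges: [-2.99, 2.99], [-0.89, 2.07], [0.3, 2.58], [-1.14, 4.28], [0, 2.63], [-3.12, 3.12]. Speed limits (rad/s): [2.57, 2.57, 3.01, 3.14, 3.14, 3.14].

## Interface

Orientations are given as a unit quaternion [w, x, y, z].
In Python, from bench import ctrl gives the robot as it stands.
- The arm moves only by the tool apply_moves, never from a script. Its argument "plan" is a list of rows, each an object with "translation": the shift along the tool's x, y, z in m, a list of three; "angular": the turn, a rotation vector about the tool's x, y, z in rad, a list of three; "hand": the finger opening in m, from 0 to 0.0854. In form: [{"translation": [x, y, z], "angular": [rx, ry, rz], "hand": hand}, ...]. A call has 1 to 10 rows; each row shifts and turns the commanded pose from where the row before left it, along the tool's axes as they then stand; what a row does not reach is not made up. A row lasts 1/8 s, in which the tool goes at most 62.5 mm and 10.7 degrees, less where a joint would pass 70% of its speed; a pose out of reach is approached as far as the arm can. A call with a gripper value outside its range is refused whole. The fingers move at their own pace and stop on an object; the grip force is fixed at half the most. Time passes only in rows, so rows that do not move let the fingers close. It gives the time, the measured TCP pose, the force and the opening at its end, in the units of the state.
- ctrl.get_obs(): the state, without advancing time (a new reading comes with each control period).
- ctrl.camera(name): name is "scene" or "top" or "wrist"; returns a dict with "img" (400x640x3 uint8, red, green, blue), "K" (3x3 intrinsics, pixels), "eye" and "orientation" of the camera in the world. Camera axes: x right, y up, looking along -z (the intrinsics and any distortion apply to the point x, -y, -z); pixel columns grow to the right and rows downward; lengths in m; the calibration is good to about 2 mm. The wrist camera is an equidistant fisheye: a pixel r from the principal point sees the ray r / f radians off the axis. A picture is of the moment at which its call begins. There is no depth.
- ctrl.hand_in(): hands the job in, once; it reports no verdict.
The state is a dict: "time_s": time; "q": joint angles; "dq": joint speeds; "joint_efforts": joint torques, N m; "eef_pos": TCP position; "eef_rot": TCP orientation; "wrist_force": force on the tool from outside, world axes, zero at the start; "torque": the same for the moment, N m; "opening": opening from 0.0 (shut) to 1.0 (fully open).
Only numpy, scipy, OpenCV 4.12 (cv2) and the standard library are available. Lean on these libraries where they do the work, as an engineer would, in place of code of your own. Each camera call takes 0.05 s, during which the arm holds its last target.

## Working session

There is one attempt and no reset: what is moved stays moved. The work goes in short steps, Python scripts to look and compute and a tool call to move; the robot and the scene stay as the last step left them, time stands still between calls to the robot, and variables do not carry over. Pictures are saved under pics/ and viewed, and the job is handed in when it is done.

Besides the shell and the picture viewer there is one more tool, called after "Request:" in YAML: its name, and indented under it one key for each argument. apply_moves: Moves the arm, as the interface text tells. Its arguments: {"type":"object","properties":{"plan":{"type":"array","items":{"type":"object","properties":{"translation":{"type":"array","items":{"type":"number"}},"angular":{"type":"array","items":{"type":"number"}},"hand":{"type":"number"}}}}},"required":["plan"]}

```bash
mkdir -p pics
cat > h.py <<'E'
import numpy as np, cv2
from scipy.spatial.transform import Rotation as R
from bench import ctrl
def rot(q): return R.from_quat([q[1],q[2],q[3],q[0]]).as_matrix()
def shot(n,fn):
    c=ctrl.camera(n); cv2.imwrite('pics/'+fn,c['img'][...,::-1]); np.savez('pics/'+fn+'.npz',**{k:np.array(c[k]) for k in c}); return c
def ray(c,u,v):
    K=c['K']; x=(u-K[0,2])/K[0,0]; y=(v-K[1,2])/K[1,1]
    return rot(c['orientation'])@np.array([x,-y,-1.])
def onz(c,u,v,z):
    d=ray(c,u,v); e=np.array(c['eye']); return e+d*(z-e[2])/d[2]
def proj(c,p):
    q=rot(c['orientation']).T@(np.array(p)-c['eye']); K=c['K']
    return K[0,2]+K[0,0]*q[0]/-q[2], K[1,2]+K[1,1]*-q[1]/-q[2]
def load(fn): return dict(np.load('pics/'+fn+'.npz'))
E
python3 - <<'E'
from h import *
for n in ['scene','top','wrist']:
    c=shot(n,n+'0.png'); print(n,c['eye'],c['orientation'],c['K'])
print(ctrl.get_obs())
E
```

```text
scene [ 0.09363191 -0.924186    0.62546555] [ 0.84728765  0.46152164 -0.13423629 -0.22601333] [[373.46244437   0.         314.69169634]
 [  0.         373.46244437 201.54157539]
 [  0.           0.           1.        ]]
top [ 0.40265269 -0.2476245   1.06141617] [ 0.71317484  0.0444365  -0.02255696 -0.69921258] [[376.35894565   0.         324.24020578]
 [  0.         376.35894565 199.51920223]
 [  0.           0.           1.        ]]
wrist [ 0.27163765 -0.51185672  0.37324953] [ 0.81108568 -0.12403791  0.08749997 -0.56488793] [[309.70691629   0.         320.14510546]
 [  0.         309.70691629 198.97012597]
 [  0.           0.           1.        ]]
{'time_s': 0.15, 'q': array([-1.42228540e+00,  1.81350866e-01,  1.60776833e+00,  1.11484738e-05,
        1.35381567e+00, -2.06324298e-01]), 'dq': array([ 0.00033289, -0.00095661, -0.00270444, -0.00092487,  0.00218002,
       -0.00129814]), 'joint_efforts': array([ 5.31534897e-04, -4.45262182e+01, -3.51692498e+01, -3.05197536e-04,
        5.79413332e-03, -2.33112047e-05]), 'eef_pos': array([ 0.19971865, -0.53875203,  0.23060692]), 'eef_rot': array([-6.70664946e-04,  9.84302726e-01,  1.76487088e-01,  2.48371028e-05]), 'wrist_force': array([ 0.13045846,  0.27553517, -0.35668958]), 'torque': array([0.02204489, 0.02617589, 0.01878351]), 'opening': 1.0041947543359202}
```

View pics/scene0.png

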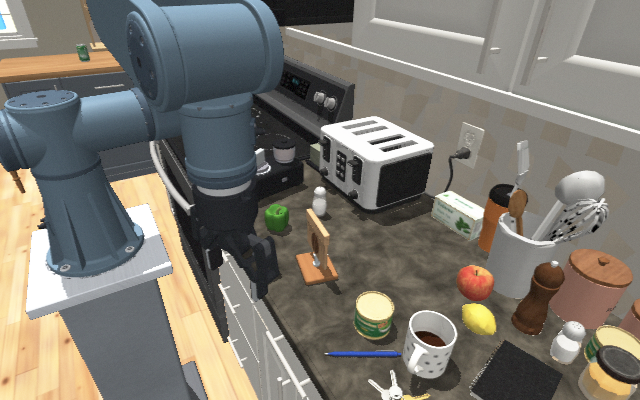

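View pics/top0.png

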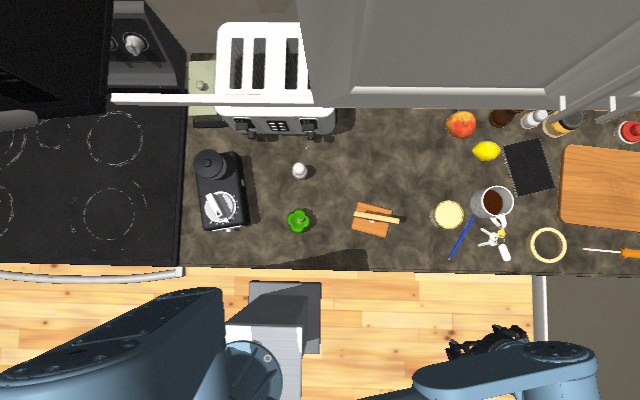

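View pics/wrist0.png

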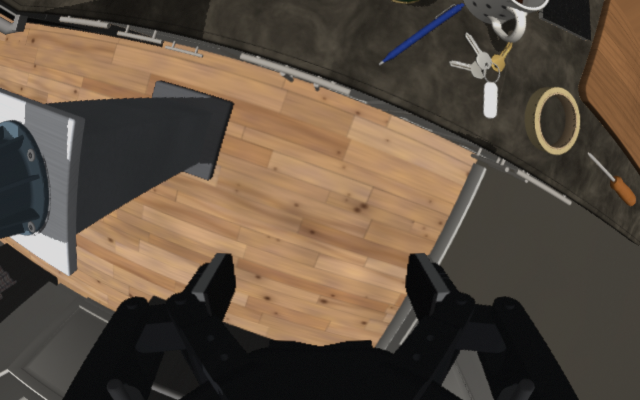

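The top view has the grinder at about (220,190), the sign at (376,218), the pepper at (298,220), the shaker at (300,170) and the tin at (449,214). I'll enlarge it.

Run:
```python
from h import *
c=load('top0.png'); im=c['img'][...,::-1]
a=cv2.resize(im[140:245,185:265],None,fx=5,fy=5,interpolation=cv2.INTER_CUBIC)
b=cv2.resize(im[190:245,340:410],None,fx=5.5,fy=5.5,interpolation=cv2.INTER_CUBIC)
o=np.zeros((525,800,3),np.uint8); o[:525,:400]=a; o[:b.shape[0],410:410+b.shape[1]]=b[:, :390]
cv2.imwrite('pics/topz0.png',o)
for n,(u,v),z in [('disc',(220.5,208),.097),('pepper',(298,220),.07),('sh',(300,170),.09),('sign',(376,218),.142),('tin',(449,214),.058)]: print(n,onz(c,u,v,z))
```

```text
disc [0.46706391 0.05165626 0.097     ]
pepper [ 0.44106805 -0.14777993  0.07      ]
sh [ 0.57119875 -0.1514019   0.09      ]
sign [ 0.44694175 -0.34516434  0.142     ]
tin [ 0.46536981 -0.54620899  0.058     ]
```

View pics/topz0.png

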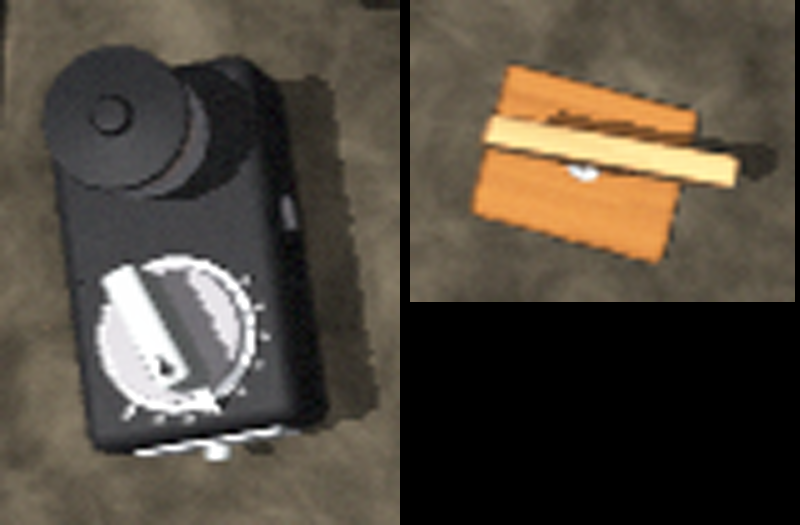

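Run:
```python
from h import *
c=load('top0.png')
S=lambda x,y:((x-410)/5.5+340-.4,y/5.5+190-.4)
G=lambda x,y:(x/5+185-.4,y/5+140-.4)
def m(pts,f,z): 
    P=np.array([onz(c,*f(*p),z)[:2] for p in pts]); return P
P=m([(512,65),(697,112),(660,263),(473,213)],S,.014); print('stand',P,P.mean(0)); 
for i in range(4): d=P[(i+1)%4]-P[i]; print(np.linalg.norm(d),np.degrees(np.arctan2(d[1],d[0])))
P=m([(487,117),(738,158),(735,187),(485,143)],S,.142); print('rail',P.mean(0))
for i in range(4): d=P[(i+1)%4]-P[i]; print(np.linalg.norm(d),np.degrees(np.arctan2(d[1],d[0])))
P=m([(103,275),(130,265),(187,375),(155,388)],G,.141); print('bar',P.mean(0))
for i in range(4): d=P[(i+1)%4]-P[i]; print(np.linalg.norm(d),np.degrees(np.arctan2(d[1],d[0])))
P=m([(97,333),(258,333),(177,255),(177,412)],G,.097); print('disc',P,P.mean(0),P[:2].mean(0),P[2:].mean(0))
P=m([(43,117),(188,117),(115,45),(115,188)],G,.151); print('hop',P.mean(0),P)
P=m([(57,180),(90,440),(95,452),(300,425)],G,.085); print('deck',P); d=P[1]-P[0]; print(np.degrees(np.arctan2(*d[::-1]))); d=P[3]-P[2];print(np.degrees(np.arctan2(*d[::-1])))
```

```text
stand [[ 0.49835005 -0.30877851]
 [ 0.47626713 -0.40218037]
 [ 0.40007018 -0.38404916]
 [ 0.42313207 -0.29012685]] [ 0.44945486 -0.34628372]
0.09597687962943385 -103.30212325304126
0.07832442867354318 166.6152807778062
0.09671221067813537 76.20439464725852
0.07749598942119161 -13.926621077051362
rail [ 0.44916825 -0.34545604]
0.11201900542975658 -98.21484715748922
0.012880291079910813 174.2732447408779
0.11165146894389218 81.10997561628515
0.011590201188108358 -3.5904319835511775
bar [0.47193777 0.05629448]
0.014287825119079813 -68.49530663550077
0.06243070785232459 -150.07035745264736
0.017014117166338785 113.29523305512583
0.06261951027413389 27.397478628630896
disc [[0.4709225  0.09508038]
 [0.47251191 0.01087853]
 [0.51240405 0.05512981]
 [0.43082976 0.05123368]] [0.47166706 0.0530806 ] [0.4717172  0.05297945] [0.47161691 0.05318174]
hop [0.57469354 0.07235417] [[0.57394556 0.10851292]
 [0.57506113 0.0359686 ]
 [0.61077795 0.07429649]
 [0.53898952 0.07063866]]
deck [[ 0.55264112  0.12497738]
 [ 0.41564516  0.10013263]
 [ 0.40945124  0.09716773]
 [ 0.42571689 -0.01006447]]
-169.72090797338888
-81.37476917902694
```

```bash
cat >> h.py <<'E'
def go(p,jaw):
    "tool-frame shift (first), then turn to point down with jaw yaw (deg)"
    o=ctrl.get_obs(); M=rot(o['eef_rot']); j=np.radians(jaw)
    T=np.column_stack([[-np.sin(j),np.cos(j),0],[np.cos(j),np.sin(j),0],[0,0,-1]])
    jy=np.degrees(np.arctan2(M[1,1],M[0,1]))
    print('t',o['time_s'],'pos',o['eef_pos'].round(4),'jaw',jy.round(2),'q',o['q'].round(2),'open',round(o['opening'],3),'F',o['wrist_force'].round(1),'M',o['torque'].round(2))
    print('shift',(M.T@(np.array(p)-o['eef_pos'])).round(4),'turn',R.from_matrix(M.T@T).as_rotvec().round(4))
E
python3 - <<'E'
from h import *
go([.472,.0545,.235],-61)
E
```

```text
t 0.15 pos [ 0.1997 -0.5388  0.2306] jaw -69.67 q [-1.42  0.18  1.61  0.    1.35 -0.21] open 1.004 F [ 0.1  0.3 -0.4] M [0.02 0.03 0.02]
shift [ 0.4614 -0.4617 -0.0037] turn [-0.0013 -0.0004 -0.1513]
```

Request:
apply_moves:
  plan:
    - {"translation": [0.029, -0.029, 0], "angular": [0, 0, 0], "hand": 0.085}
    - {"translation": [0.029, -0.029, 0], "angular": [0, 0, 0], "hand": 0.085}
    - {"translation": [0.029, -0.029, 0], "angular": [0, 0, 0], "hand": 0.085}
    - {"translation": [0.029, -0.029, 0], "angular": [0, 0, 0], "hand": 0.085}
    - {"translation": [0.029, -0.029, 0], "angular": [0, 0, 0], "hand": 0.085}
    - {"translation": [0.029, -0.029, 0], "angular": [0, 0, 0], "hand": 0.085}
    - {"translation": [0.029, -0.029, 0], "angular": [0, 0, 0], "hand": 0.085}
    - {"translation": [0.029, -0.029, 0], "angular": [0, 0, 0], "hand": 0.085}
    - {"translation": [0.029, -0.029, 0], "angular": [0, 0, 0], "hand": 0.085}
    - {"translation": [0.029, -0.029, 0], "angular": [0, 0, 0], "hand": 0.085}

```text
time_s: 1.4
eef_pos: [0.3713, -0.1652, 0.2312]
eef_rot: [0.0, 0.984, 0.176, 0.0]
wrist_force: [0.8, -0.7, 0.5]
opening: 1.0
```

Run:
```python
from h import *
go([.472,.0545,.235],-61)
```

```text
t 1.4 pos [ 0.3713 -0.1652  0.2312] jaw -69.68 q [-0.71 -0.22  2.    0.    1.36  0.5 ] open 1.0 F [ 0.8 -0.7  0.5] M [-0.02  0.02  0.03]
shift [ 0.1707 -0.171  -0.0038] turn [ 1.000e-04 -1.000e-04 -1.516e-01]
```

Request:
apply_moves:
  plan:
    - {"translation": [0.0285, -0.0285, 0], "angular": [0, 0, 0], "hand": 0.085}
    - {"translation": [0.0285, -0.0285, 0], "angular": [0, 0, 0], "hand": 0.085}
    - {"translation": [0.0285, -0.0285, 0], "angular": [0, 0, 0], "hand": 0.085}
    - {"translation": [0.0285, -0.0285, 0], "angular": [0, 0, 0], "hand": 0.085}
    - {"translation": [0.0285, -0.0285, 0], "angular": [0, 0, 0], "hand": 0.085}
    - {"translation": [0.0285, -0.0285, 0], "angular": [0, 0, 0], "hand": 0.085}
    - {"translation": [0, 0, 0], "angular": [0, 0, -0.15], "hand": 0.085}
    - {"translation": [0, 0, 0], "angular": [0, 0, 0], "hand": 0.085}

```text
time_s: 2.4
eef_pos: [0.4717, 0.0537, 0.2309]
eef_rot: [-0.0, 0.968, 0.25, -0.0]
wrist_force: [-0.2, 0.3, -0.1]
opening: 0.993
```

Run:
```python
from h import *
go([.472,.0545,.103],-61)
c=shot('wrist','w1.png'); print(c['eye'],c['orientation'])
```

```text
t 2.4 pos [0.4717 0.0537 0.2309] jaw -61.08 q [-0.14 -0.05  1.85 -0.    1.34  0.93] open 0.993 F [-0.2  0.3 -0.1] M [-0.    0.01  0.  ]
shift [ 0.0008 -0.0005  0.1279] turn [-0.0004  0.0007 -0.0014]
[0.53889029 0.09125879 0.37362523] [ 0.85101514 -0.13098608  0.07767875 -0.50257526]
```

View pics/w1.png

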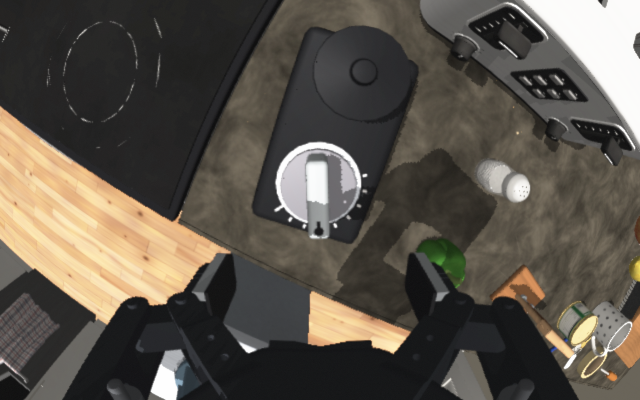

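The bar stands upright in the wrist view at column 317, running from row 155 to row 238, with the nose at the bottom, so it lines up with the jaws. I'll check its centre with a fisheye ray.

```bash
cat >> h.py <<'E'
def fonz(c,u,v,z):
    K=c['K']; a=np.array([u-K[0,2],v-K[1,2]]); r=np.hypot(*a); th=r/K[0,0]
    d=np.array([a[0]/r*np.sin(th),-a[1]/r*np.sin(th),-np.cos(th)]) if r>0 else np.array([0,0,-1.])
    d=rot(c['orientation'])@d; e=np.array(c['eye']); return e+d*(z-e[2])/d[2]
E
python3 - <<'E'
from h import *
c=load('w1.png'); im=c['img'][...,::-1]
cv2.imwrite('pics/w1z.png',cv2.resize(im[130:255,245:385],None,fx=5,fy=4.8,interpolation=cv2.INTER_CUBIC)[:600])
el=[]
for p in [(276,184),(361,184),(318.5,142),(318.5,227)]: print(fonz(c,*p,.097))
for p in [(306,154),(327,154),(308,236),(328,238)]: print('bar',fonz(c,*p,.141))
E
```

```text
[0.45530873 0.0922145  0.097     ]
[0.4934302  0.02305614 0.097     ]
[0.50844945 0.07633274 0.097     ]
[0.43668895 0.03690922 0.097     ]
bar [0.5006735  0.08259307 0.141     ]
bar [0.50834966 0.06863328 0.141     ]
bar [0.44170413 0.04924457 0.141     ]
bar [0.44808035 0.03394512 0.141     ]
```

View pics/w1z.png

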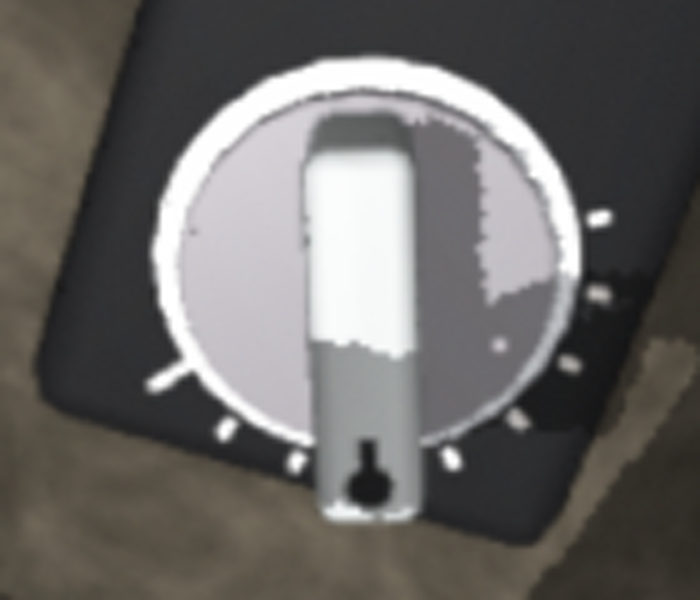

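The wrist view shows the long mark at lower left, marks 1 and 2 visible, and the nose covering mark 3. The dial is therefore 3 clicks open, which matches the top view. Descending to grip.

Request:
apply_moves:
  plan:
    - {"translation": [0.002, -0.0014, 0.03], "angular": [0, 0, -0.015], "hand": 0.085}
    - {"translation": [0, 0, 0.03], "angular": [0, 0, 0], "hand": 0.085}
    - {"translation": [0, 0, 0.03], "angular": [0, 0, 0], "hand": 0.085}
    - {"translation": [0, 0, 0.02], "angular": [0, 0, 0], "hand": 0.085}
    - {"translation": [0, 0, 0.016], "angular": [0, 0, 0], "hand": 0.085}
    - {"translation": [0, 0, 0], "angular": [0, 0, 0], "hand": 0.03}
    - {"translation": [0, 0, 0], "angular": [0, 0, 0], "hand": 0.01}
    - {"translation": [0, 0, 0], "angular": [0, 0, 0], "hand": 0.01}
    - {"translation": [0, 0, 0], "angular": [0, 0, 0], "hand": 0.01}
    - {"translation": [0, 0, 0], "angular": [0, 0, 0], "hand": 0.01}

```text
time_s: 3.7
eef_pos: [0.4729, 0.0567, 0.1063]
eef_rot: [-0.001, 0.966, 0.257, 0.0]
wrist_force: [-4.3, 6.0, 7.8]
opening: 0.203
```

Run:
```python
from h import *
go([.4728,.056,.105],-61)
```

```text
t 3.7 pos [0.4729 0.0567 0.1063] jaw -60.21 q [-0.13  0.12  1.96  0.    1.07  0.92] open 0.203 F [-4.3  6.   7.8] M [0.85 0.63 0.02]
shift [-0.0004  0.0005  0.0013] turn [-0.0017 -0.001   0.0137]
```

Request:
apply_moves:
  plan:
    - {"translation": [0, -0.0005, 0], "angular": [0, 0, 0.1], "hand": 0.01}
    - {"translation": [0, 0, 0], "angular": [0, 0, 0.1], "hand": 0.01}
    - {"translation": [0, 0, 0], "angular": [0, 0, 0.1], "hand": 0.01}
    - {"translation": [0, 0, 0], "angular": [0, 0, 0.1], "hand": 0.01}
    - {"translation": [0, 0, 0], "angular": [0, 0, 0.1], "hand": 0.01}
    - {"translation": [0, 0, 0], "angular": [0, 0, 0.1], "hand": 0.01}
    - {"translation": [0, 0, 0], "angular": [0, 0, 0.1], "hand": 0.01}
    - {"translation": [0, 0, 0], "angular": [0, 0, 0.1], "hand": 0.01}
    - {"translation": [0, 0, 0], "angular": [0, 0, 0.1], "hand": 0.01}
    - {"translation": [0, 0, 0], "angular": [0, 0, 0.1], "hand": 0.01}

```text
time_s: 4.95
eef_pos: [0.4728, 0.0554, 0.1064]
eef_rot: [0.001, 0.971, -0.239, 0.0]
wrist_force: [-4.4, -1.6, 7.3]
opening: 0.199
```

Run:
```python
from h import *
go([.4728,.056,.105],-120)
shot('wrist','w2.png')
```

```text
t 4.95 pos [0.4728 0.0554 0.1064] jaw -117.67 q [-0.13  0.12  1.96 -0.    1.07  1.92] open 0.199 F [-4.4 -1.6  7.3] M [-0.59  0.86 -0.  ]
shift [-0.0003 -0.0005  0.0014] turn [ 0.0011 -0.0008  0.0406]
```

View pics/w2.png

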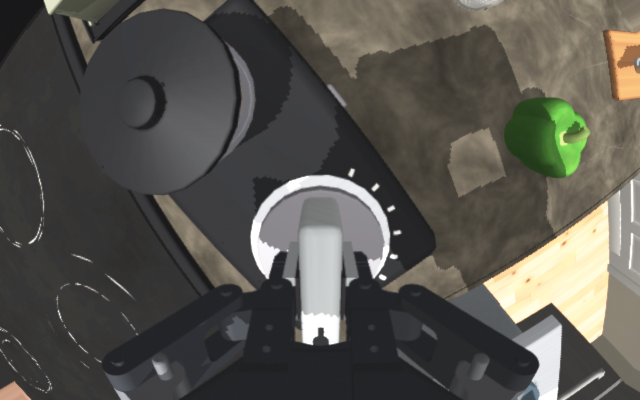

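The bar moved with the jaws through 57.5°. I'll edge on to the stop and watch the z moment.

Request:
apply_moves:
  plan:
    - {"translation": [0, 0, 0], "angular": [0, 0, 0.03], "hand": 0.01}
    - {"translation": [0, 0, 0], "angular": [0, 0, 0.03], "hand": 0.01}
    - {"translation": [0, 0, 0], "angular": [0, 0, 0.02], "hand": 0.01}
    - {"translation": [0, 0, 0], "angular": [0, 0, 0], "hand": 0.01}

```text
time_s: 5.5
eef_pos: [0.4728, 0.0553, 0.1064]
eef_rot: [0.001, 0.962, -0.274, 0.0]
wrist_force: [-2.8, -2.3, 7.1]
opening: 0.206
```

Run:
```python
from h import *
go([.4728,.056,.105],-120)
```

```text
t 5.5 pos [0.4728 0.0553 0.1064] jaw -121.85 q [-0.13  0.12  1.96 -0.    1.07  2.  ] open 0.206 F [-2.8 -2.3  7.1] M [-0.39  0.7   1.79]
shift [-0.0003 -0.0006  0.0014] turn [ 0.002  -0.0013 -0.0322]
```

z moment is 1.8 N m, so the dial is hard on its stop, at jaw yaw of about −120.3°. I'll hold briefly, then open by four clicks to a jaw yaw of about −40.2°, a turn of −1.425.

Request:
apply_moves:
  plan:
    - {"translation": [0, 0, 0], "angular": [0, 0, 0], "hand": 0.01}
    - {"translation": [0, 0, 0], "angular": [0, 0, -0.12], "hand": 0.01}
    - {"translation": [0, 0, 0], "angular": [0, 0, -0.12], "hand": 0.01}
    - {"translation": [0, 0, 0], "angular": [0, 0, -0.12], "hand": 0.01}
    - {"translation": [0, 0, 0], "angular": [0, 0, -0.12], "hand": 0.01}
    - {"translation": [0, 0, 0], "angular": [0, 0, -0.12], "hand": 0.01}
    - {"translation": [0, 0, 0], "angular": [0, 0, -0.12], "hand": 0.01}
    - {"translation": [0, 0, 0], "angular": [0, 0, -0.12], "hand": 0.01}
    - {"translation": [0, 0, 0], "angular": [0, 0, -0.12], "hand": 0.01}
    - {"translation": [0, 0, 0], "angular": [0, 0, -0.12], "hand": 0.01}

```text
time_s: 6.75
eef_pos: [0.4729, 0.0567, 0.1063]
eef_rot: [-0.001, 0.966, 0.259, 0.0]
wrist_force: [-3.5, 4.6, 6.6]
opening: 0.203
```

Run:
```python
from h import *
go([.4728,.056,.105],-40.2)
```

```text
t 6.75 pos [0.4729 0.0567 0.1063] jaw -59.99 q [-0.13  0.12  1.96  0.    1.07  0.91] open 0.203 F [-3.5  4.6  6.6] M [ 0.51  0.45 -0.1 ]
shift [-0.0004  0.0006  0.0013] turn [-0.0006 -0.0013 -0.3454]
```

Request:
apply_moves:
  plan:
    - {"translation": [0, 0, 0], "angular": [0, 0, -0.115], "hand": 0.01}
    - {"translation": [0, 0, 0], "angular": [0, 0, -0.115], "hand": 0.01}
    - {"translation": [0, 0, 0], "angular": [0, 0, -0.115], "hand": 0.01}
    - {"translation": [0, 0, 0], "angular": [0, 0, 0], "hand": 0.01}
    - {"translation": [0, 0, 0], "angular": [0, 0, 0], "hand": 0.01}

```text
time_s: 7.38
eef_pos: [0.4726, 0.0571, 0.1064]
eef_rot: [-0.001, 0.908, 0.419, 0.0]
wrist_force: [-4.4, 6.0, 8.1]
opening: 0.202
```

Run:
```python
from h import *
go([.4728,.056,.105],-40.2)
```

```text
t 7.375 pos [0.4726 0.0571 0.1064] jaw -40.42 q [-0.13  0.12  1.96  0.    1.07  0.57] open 0.202 F [-4.4  6.   8.1] M [0.84 0.58 0.11]
shift [-0.0007  0.0008  0.0014] turn [-0.0011 -0.0014 -0.0039]
```

Request:
apply_moves:
  plan:
    - {"translation": [0, 0, 0], "angular": [0, 0, 0], "hand": 0.085}
    - {"translation": [0, 0, 0], "angular": [0, 0, 0], "hand": 0.085}
    - {"translation": [0, 0, 0], "angular": [0, 0, 0], "hand": 0.085}
    - {"translation": [0, 0, 0], "angular": [0, 0, 0], "hand": 0.085}
    - {"translation": [0, 0, -0.03], "angular": [0, 0, 0], "hand": 0.085}
    - {"translation": [0, 0, -0.03], "angular": [0, 0, 0], "hand": 0.085}
    - {"translation": [0, 0, -0.03], "angular": [0, 0, 0], "hand": 0.085}
    - {"translation": [0, 0, -0.04], "angular": [0, 0, 0], "hand": 0.085}

```text
time_s: 8.38
eef_pos: [0.472, 0.0559, 0.2356]
eef_rot: [-0.0, 0.908, 0.419, -0.001]
wrist_force: [1.2, 0.0, 0.5]
opening: 0.995
```

Run:
```python
from h import *
go([.4493,-.346,.235],-8.5)
c=shot('wrist','w3.png'); im=c['img'][...,::-1]
cv2.imwrite('pics/w3z.png',cv2.resize(im[100:260,220:420],None,fx=4,fy=3.7,interpolation=cv2.INTER_CUBIC))
```

```text
t 8.375 pos [0.472  0.0559 0.2356] jaw -40.46 q [-0.13 -0.05  1.84 -0.    1.35  0.57] open 0.995 F [1.2 0.  0.5] M [-0.04  0.01 -0.  ]
shift [-0.3205  0.2435  0.0005] turn [-0.0018  0.0006 -0.5579]
```

View pics/w3z.png

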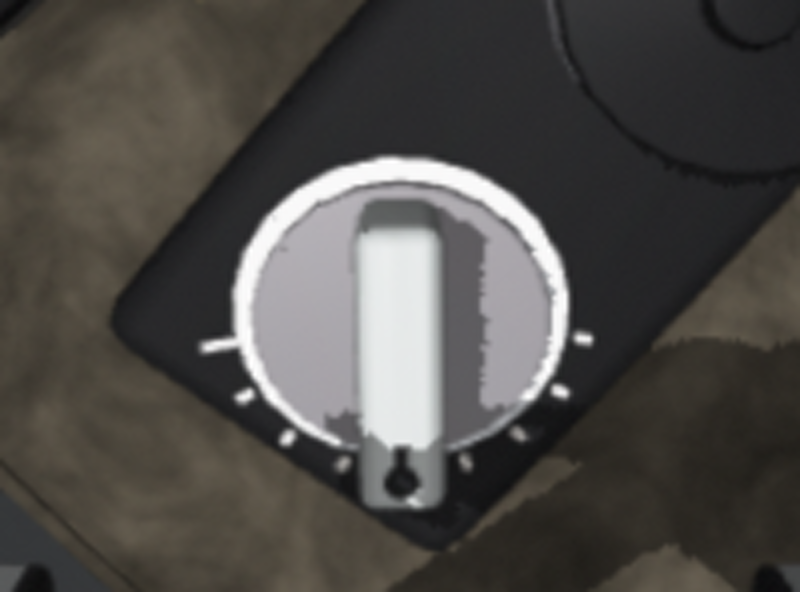

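The marks read: long, 1, 2 and 3 to the left of the nose, and 5 to 8 to its right. The nose is on mark 4, so the dial is four clicks open and released. Next, the sign.

Request:
apply_moves:
  plan:
    - {"translation": [-0.032, 0.0243, 0], "angular": [0, 0, 0], "hand": 0.085}
    - {"translation": [-0.032, 0.0243, 0], "angular": [0, 0, 0], "hand": 0.085}
    - {"translation": [-0.032, 0.0243, 0], "angular": [0, 0, 0], "hand": 0.085}
    - {"translation": [-0.032, 0.0243, 0], "angular": [0, 0, 0], "hand": 0.085}
    - {"translation": [-0.032, 0.0243, 0], "angular": [0, 0, 0], "hand": 0.085}
    - {"translation": [-0.032, 0.0243, 0], "angular": [0, 0, 0], "hand": 0.085}
    - {"translation": [-0.032, 0.0243, 0], "angular": [0, 0, 0], "hand": 0.085}
    - {"translation": [-0.032, 0.0243, 0], "angular": [0, 0, 0], "hand": 0.085}
    - {"translation": [-0.032, 0.0243, 0], "angular": [0, 0, 0], "hand": 0.085}
    - {"translation": [-0.032, 0.0243, 0], "angular": [0, 0, 0], "hand": 0.085}

```text
time_s: 9.68
eef_pos: [0.4498, -0.3467, 0.235]
eef_rot: [-0.0, 0.908, 0.419, 0.0]
wrist_force: [-0.7, 0.3, -0.6]
opening: 0.994
```

Request:
apply_moves:
  plan:
    - {"translation": [0, 0, 0], "angular": [0, 0, -0.14], "hand": 0.085}
    - {"translation": [0, 0, 0], "angular": [0, 0, -0.14], "hand": 0.085}
    - {"translation": [0, 0, 0], "angular": [0, 0, -0.14], "hand": 0.085}
    - {"translation": [0, 0, 0], "angular": [0, 0, -0.138], "hand": 0.085}
    - {"translation": [0, 0, 0], "angular": [0, 0, 0], "hand": 0.085}

```text
time_s: 10.3
eef_pos: [0.4499, -0.3454, 0.235]
eef_rot: [-0.0, 0.758, 0.652, -0.0]
wrist_force: [0.4, -0.5, 0.1]
opening: 0.998
```

Run:
```python
from h import *
go([.4493,-.346,.107],-8.5)
c=shot('wrist','w4.png')
```

```text
t 10.3 pos [ 0.4499 -0.3454  0.235 ] jaw -8.56 q [-0.86  0.16  1.62 -0.    1.36 -0.71] open 0.998 F [ 0.4 -0.5  0.1] M [-0.04  0.04 -0.01]
shift [-0.0008 -0.0005  0.128 ] turn [-0.0002 -0.0002 -0.001 ]
```

View pics/w4.png

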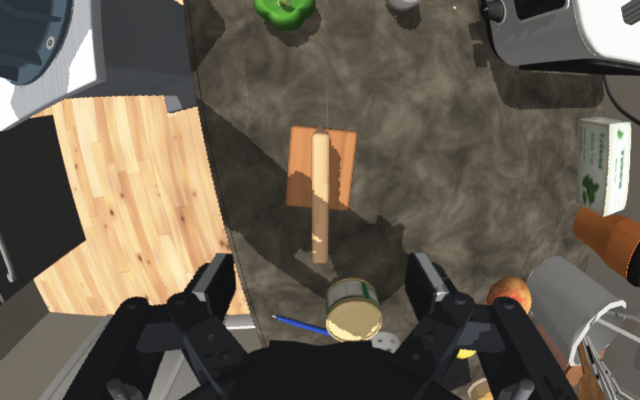

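The rail is upright at column 320, from row 133 to row 262, so it is aligned. Measuring its centre, then gripping.

Run:
```python
from h import *
c=load('w4.png')
P=np.array([fonz(c,*p,.142) for p in [(313,135),(328,135),(311.5,261),(328,263)]]);print(P,P.mean(0))
d=P[:2].mean(0)-P[2:].mean(0);print(np.linalg.norm(d),np.degrees(np.arctan2(d[1],d[0]))-90)
P=np.array([fonz(c,*p,.014) for p in [(293,127),(357,131),(349,210),(286,206)]]);print(P,P.mean(0)); 
d=P[0]-P[3];print(np.degrees(np.arctan2(d[1],d[0]))-90);d=P[1]-P[2];print(np.degrees(np.arctan2(d[1],d[0]))-90)
```

```text
[[ 0.45233927 -0.291144    0.142     ]
 [ 0.46360577 -0.29284939  0.142     ]
 [ 0.43426539 -0.39679169  0.142     ]
 [ 0.44808949 -0.40090494  0.142     ]] [ 0.44957498 -0.34542251  0.142     ]
0.10816349632794592 -8.932740114953575
[[ 0.42590313 -0.29015561  0.014     ]
 [ 0.49942449 -0.30591355  0.014     ]
 [ 0.47756405 -0.40188595  0.014     ]
 [ 0.40065611 -0.38489559  0.014     ]] [ 0.45088694 -0.34571268  0.014     ]
-14.921836753063488
-12.831812288495087
```

Request:
apply_moves:
  plan:
    - {"translation": [0, 0, 0.03], "angular": [0, 0, 0], "hand": 0.085}
    - {"translation": [0, 0, 0.03], "angular": [0, 0, 0], "hand": 0.085}
    - {"translation": [0, 0, 0.03], "angular": [0, 0, 0], "hand": 0.085}
    - {"translation": [0, 0, 0.02], "angular": [0, 0, 0], "hand": 0.085}
    - {"translation": [0, 0, 0.018], "angular": [0, 0, 0], "hand": 0.085}
    - {"translation": [0, 0, 0], "angular": [0, 0, 0], "hand": 0.03}
    - {"translation": [0, 0, 0], "angular": [0, 0, 0], "hand": 0.008}
    - {"translation": [0, 0, 0], "angular": [0, 0, 0], "hand": 0.008}
    - {"translation": [0, 0, 0], "angular": [0, 0, 0], "hand": 0.008}
    - {"translation": [0, 0, 0], "angular": [0, 0, 0], "hand": 0.008}

```text
time_s: 11.6
eef_pos: [0.4498, -0.3457, 0.1083]
eef_rot: [0.0, 0.757, 0.653, -0.0]
wrist_force: [-3.6, 0.9, 5.4]
opening: 0.159
```

Run:
```python
from h import *
go([.4497,-.3457,.107],-193.6)
```

```text
t 11.6 pos [ 0.4498 -0.3457  0.1083] jaw -8.48 q [-0.86  0.3   1.72 -0.    1.11 -0.72] open 0.159 F [-3.6  0.9  5.4] M [0.19 0.56 0.05]
shift [-0.     -0.0001  0.0013] turn [-1.4000e-03 -3.0000e-04 -3.0522e+00]
```

Request:
apply_moves:
  plan:
    - {"translation": [0, 0, 0], "angular": [0, 0, 0.12], "hand": 0.008}
    - {"translation": [0, 0, 0], "angular": [0, 0, 0.16], "hand": 0.008}
    - {"translation": [0, 0, 0], "angular": [0, 0, 0.16], "hand": 0.008}
    - {"translation": [0, 0, 0], "angular": [0, 0, 0.16], "hand": 0.008}
    - {"translation": [0, 0, 0], "angular": [0, 0, 0.16], "hand": 0.008}
    - {"translation": [0, 0, 0], "angular": [0, 0, 0.16], "hand": 0.008}
    - {"translation": [0, 0, 0], "angular": [0, 0, 0.16], "hand": 0.008}
    - {"translation": [0, 0, 0], "angular": [0, 0, 0.16], "hand": 0.008}
    - {"translation": [0, 0, 0], "angular": [0, 0, 0.16], "hand": 0.008}
    - {"translation": [0, 0, 0], "angular": [0, 0, 0.16], "hand": 0.008}

```text
time_s: 12.85
eef_pos: [0.4502, -0.3462, 0.1083]
eef_rot: [0.001, 0.997, -0.071, 0.0]
wrist_force: [-1.1, -1.8, 3.2]
opening: 0.157
```

Run:
```python
from h import *
go([.4497,-.3457,.107],-193.6)
```

```text
t 12.85 pos [ 0.4502 -0.3462  0.1083] jaw -98.16 q [-0.86  0.3   1.72 -0.    1.11  0.85] open 0.157 F [-1.1 -1.8  3.2] M [-0.1   0.42  0.05]
shift [-0.0005 -0.0004  0.0013] turn [ 7.0000e-04 -2.1000e-03  1.6657e+00]
```

Request:
apply_moves:
  plan:
    - {"translation": [0, 0, 0], "angular": [0, 0, 0.17], "hand": 0.008}
    - {"translation": [0, 0, 0], "angular": [0, 0, 0.17], "hand": 0.008}
    - {"translation": [0, 0, 0], "angular": [0, 0, 0.17], "hand": 0.008}
    - {"translation": [0, 0, 0], "angular": [0, 0, 0.17], "hand": 0.008}
    - {"translation": [0, 0, 0], "angular": [0, 0, 0.17], "hand": 0.008}
    - {"translation": [0, 0, 0], "angular": [0, 0, 0.17], "hand": 0.008}
    - {"translation": [0, 0, 0], "angular": [0, 0, 0.17], "hand": 0.008}
    - {"translation": [0, 0, 0], "angular": [0, 0, 0.17], "hand": 0.008}
    - {"translation": [0, 0, 0], "angular": [0, 0, 0.17], "hand": 0.008}
    - {"translation": [0, 0, 0], "angular": [0, 0, 0.13], "hand": 0.008}

```text
time_s: 14.1
eef_pos: [0.4496, -0.3466, 0.1083]
eef_rot: [-0.001, -0.621, 0.784, -0.001]
wrist_force: [-5.1, -3.2, 3.6]
opening: 0.154
```

Request:
apply_moves:
  plan:
    - {"translation": [0, 0, 0], "angular": [0, 0, 0], "hand": 0.008}
    - {"translation": [0, 0, 0], "angular": [0, 0, 0], "hand": 0.008}
    - {"translation": [0, 0, 0], "angular": [0, 0, 0], "hand": 0.008}

```text
time_s: 14.48
eef_pos: [0.4496, -0.3466, 0.1083]
eef_rot: [-0.001, -0.623, 0.783, -0.001]
wrist_force: [-4.7, -2.6, 4.4]
opening: 0.154
```

Run:
```python
from h import *
go([.4497,-.3457,.107],-193.6)
```

```text
t 14.475 pos [ 0.4496 -0.3466  0.1083] jaw 167.01 q [-0.86  0.3   1.72 -0.    1.11  2.5 ] open 0.154 F [-4.7 -2.6  4.4] M [-0.13  0.73 -0.02]
shift [-0.0009  0.0001  0.0013] turn [-0.0001 -0.0023  0.0106]
```

Now release, rise and back clear of everything.

Request:
apply_moves:
  plan:
    - {"translation": [0, 0, 0], "angular": [0, 0, 0], "hand": 0.085}
    - {"translation": [0, 0, 0], "angular": [0, 0, 0], "hand": 0.085}
    - {"translation": [0, 0, 0], "angular": [0, 0, 0], "hand": 0.085}
    - {"translation": [0, 0, 0], "angular": [0, 0, 0], "hand": 0.085}
    - {"translation": [0, 0, -0.03], "angular": [0, 0, 0], "hand": 0.085}
    - {"translation": [0, 0, -0.04], "angular": [0, 0, 0], "hand": 0.085}
    - {"translation": [0, 0, -0.05], "angular": [0, 0, 0], "hand": 0.085}
    - {"translation": [0, 0, -0.04], "angular": [0, 0, 0], "hand": 0.085}
    - {"translation": [0, 0, 0], "angular": [0, 0, 0], "hand": 0.085}

```text
time_s: 15.6
eef_pos: [0.4516, -0.3468, 0.2717]
eef_rot: [0.0, -0.623, 0.782, -0.004]
wrist_force: [-1.0, -0.2, 0.5]
opening: 0.993
```

Run:
```python
from h import *
go([.4497,-.3457,.107],-193.6)
shot('wrist','w5.png'); c=shot('top','top5.png');shot('scene','scene5.png')
im=c['img'][...,::-1]
cv2.imwrite('pics/top5z.png',cv2.resize(im[130:250,180:480],None,fx=2.6,fy=2.6,interpolation=cv2.INTER_CUBIC))
```

```text
t 15.6 pos [ 0.4516 -0.3468  0.2717] jaw 167.04 q [-0.86  0.13  1.58  0.    1.42  2.5 ] open 0.993 F [-1.  -0.2  0.5] M [ 0.01 -0.05  0.03]
shift [-0.0015  0.0031  0.1646] turn [-0.0064 -0.0046  0.0112]
```

View pics/w5.png

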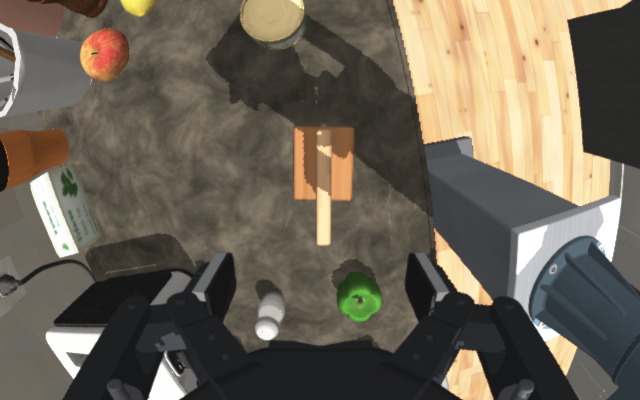

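View pics/top5z.png

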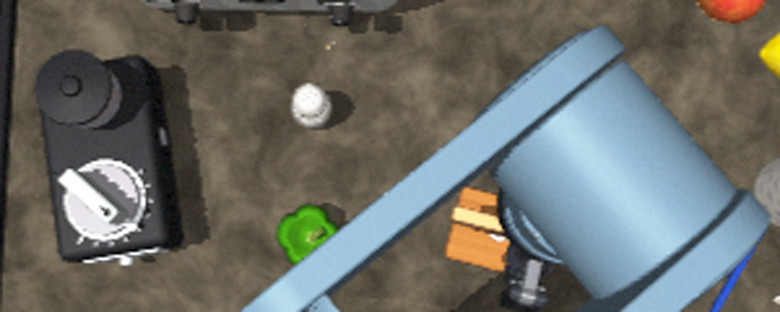

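View pics/scene5.png

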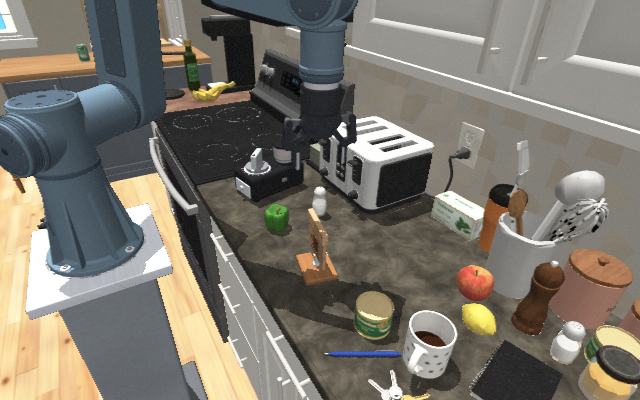

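Run:
```python
from h import *
a=[cv2.resize(load(n)['img'][200:295,285:350,::-1],None,fx=6,fy=6,interpolation=cv2.INTER_CUBIC) for n in ('scene0.png','scene5.png')]
cv2.imwrite('pics/signz.png',np.hstack(a))
c=load('w5.png')
P=np.array([fonz(c,*p,.142) for p in [(317,131),(330,131),(317,244),(330,244)]])
d=P[:2].mean(0)-P[2:].mean(0);print(np.degrees(np.arctan2(d[1],d[0])))
P=np.array([fonz(c,*p,.014) for p in [(295,126),(353,128),(352,201),(294,199)]])
d=P[0]-P[3];print(np.degrees(np.arctan2(d[1],d[0])));d=P[1]-P[2];print(np.degrees(np.arctan2(d[1],d[0])))
```

```text
-102.84279959662676
-104.84427086578641
-102.43051939567808
```

View pics/signz.png

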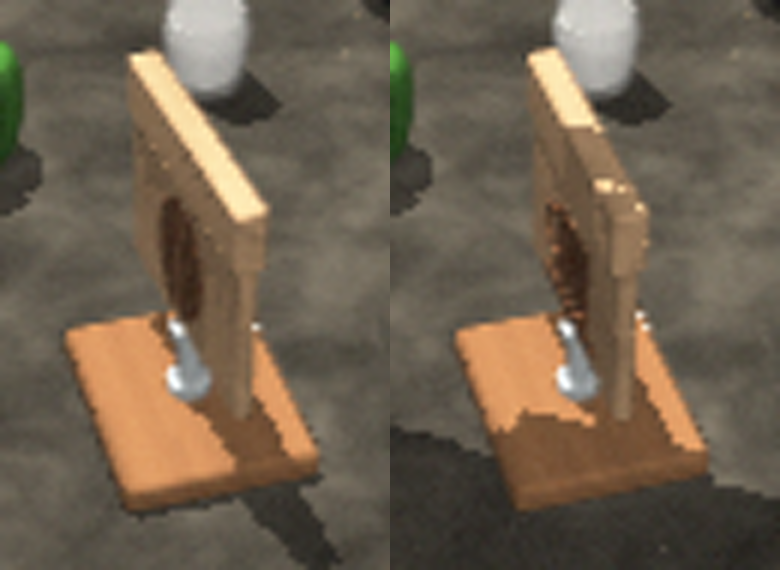

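The rail is square with the stand to within about 1°. In the scene view the face is oblique and in shadow, so I'll back off toward the robot to see which face it is.

Request:
apply_moves:
  plan:
    - {"translation": [0, 0.03, 0], "angular": [0, 0, 0], "hand": 0.085}
    - {"translation": [0, 0.03, 0], "angular": [0, 0, 0], "hand": 0.085}
    - {"translation": [0, 0.03, 0], "angular": [0, 0, 0], "hand": 0.085}
    - {"translation": [0, 0.03, 0], "angular": [0, 0, 0], "hand": 0.085}
    - {"translation": [0, 0.02, 0], "angular": [0, 0, 0], "hand": 0.085}
    - {"translation": [0, 0, 0], "angular": [0, 0, -0.17], "hand": 0.085}
    - {"translation": [0, 0, 0], "angular": [0, 0, -0.17], "hand": 0.085}
    - {"translation": [0, 0, 0], "angular": [0, 0, -0.17], "hand": 0.085}
    - {"translation": [0, 0, 0], "angular": [0, 0, -0.17], "hand": 0.085}
    - {"translation": [0, 0, 0], "angular": [0, 0, 0], "hand": 0.085}

```text
time_s: 17.0
eef_pos: [0.3132, -0.3131, 0.2657]
eef_rot: [-0.001, 0.848, -0.531, -0.001]
wrist_force: [0.2, -0.1, -0.2]
opening: 0.999
```

Run:
```python
from h import *
go([.4497,-.3457,.107],-193.6)
shot('wrist','w6.png')
c=shot('top','top6.png'); im=c['img'][...,::-1]
cv2.imwrite('pics/top6z.png',cv2.resize(im[130:250,180:480],None,fx=2.6,fy=2.6,interpolation=cv2.INTER_CUBIC))
```

```text
t 17.0 pos [ 0.3132 -0.3131  0.2657] jaw -154.1 q [-1.05 -0.16  1.88  0.    1.42  1.63] open 0.999 F [ 0.2 -0.1 -0.2] M [ 0.04 -0.   -0.02]
shift [ 0.0894 -0.1086  0.1584] turn [0.0012 0.0029 0.6894]
```

View pics/w6.png

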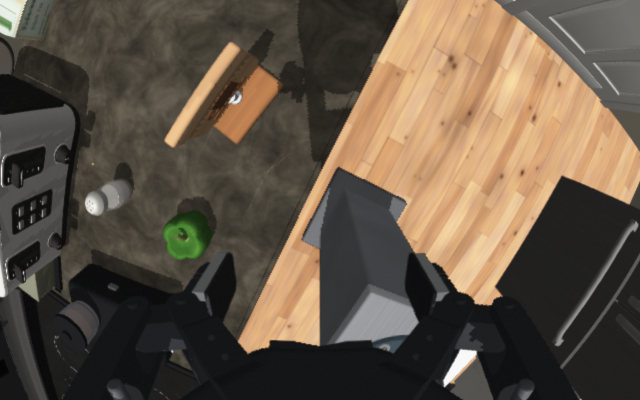

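View pics/top6z.png

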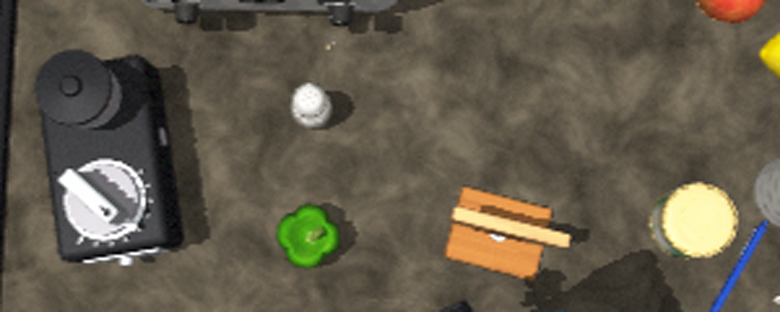

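Run:
```python
from h import *
im=load('w6.png')['img'][30:155,155:290,::-1]
cv2.imwrite('pics/w6z.png',cv2.convertScaleAbs(cv2.resize(im,None,fx=4.7,fy=4.7,interpolation=cv2.INTER_CUBIC),alpha=1.6))
c=load('top6.png'); 
# zoom 2.6, offset (180,130): rail and stand edges
S=lambda x,y:(x/2.6+180-.4,y/2.6+130-.4)
def ang(p,q,z): d=onz(c,*S(*q),z)-onz(c,*S(*p),z); return np.degrees(np.arctan2(d[1],d[0]))
print('rail',ang((456,207),(571,234),.142),ang((453,220),(568,247),.142),'stand',ang((463,187),(552,209),.014),ang((446,255),(534,277),.014))
```

```text
rail -102.18663699875712 -102.14669511380829 stand -102.92734090614658 -102.8655183732976
```

View pics/w6z.png

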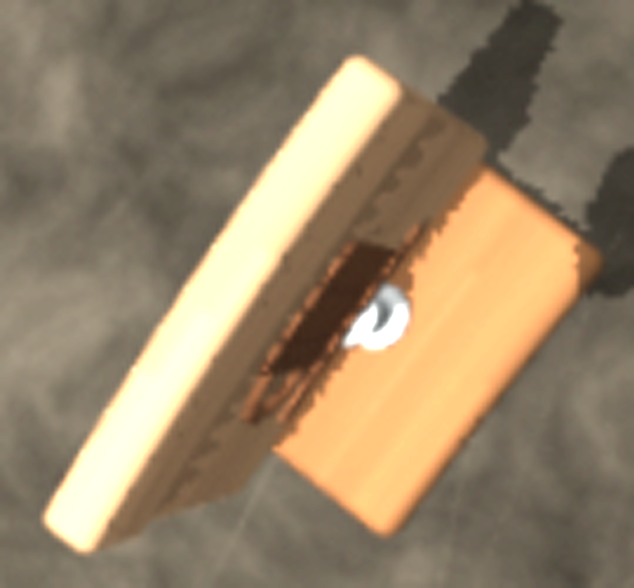

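The front face shows a straight-topped cup with a handle loop and saucer. The rail and stand agree to about 1°, and the bystanders have not moved. Handing in.

Run:
```python
from h import *
print(ctrl.hand_in())
```

```text
the job is handed in; nothing more can be done
None
```

The dial is set four clicks open and the sign shows its cup face to the front. I handed the job in at about 17 s of the 70 s allowed. The hand-in gives no verdict.

- **Dial:** It started three clicks open. I turned it clockwise to the stop, where the moment on the wrist rose to 1.8 N m, then opened it four clicks and let go. The wrist picture afterwards showed the pointer on the fourth mark.
- **Sign:** I gripped the rail, spun it about 184° clockwise and let go. The last close-up showed the cup with its handle and saucer at the front. The rail was within about 1° of square with the stand in both the top and wrist views.
- **Surroundings:** The pepper, shaker and tin looked unmoved, and the gripper was open and clear of everything at the end.
- **Disagreement between checks:** The top and wrist cameras placed the dial's axis 2–3 mm apart. I used the mean, and the side forces while gripping the dial stayed under 10 N.

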